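# Creep a loaded finishing press home into its bench keeper and latch it

## Robot

A 6-joint arm with a two-finger parallel gripper is mounted at the origin on the work surface; the furniture and walls round the work are solid. World frame = base frame: x ahead of the robot, y to its left, z up, the work surface at z = 0. Lengths are in mm, angles in rad, forces in N, time in s.
With the tool pointing down it reaches from about 400 to 925 mm from the base axis. Payload 12.5 kg.
Tool frame: the origin (TCP) lies midway between the tips of the shut fingers; the grasp point (between the pads) lies 19 mm behind it; z points along the fingers, y is the line along which they close (so a half turn about z gives the same grasp; the last joint's range is limited). The gripper opens to 95 mm and grips with 3 to 60 N. Pads are 20 mm wide; open, the fingers measure 119 mm over their backs; the gripper's body (75 mm by 180 mm) begins 59 mm behind the grasp point.
Start: joints at [1.229, 0.491, 1.559, -0, 1.092, -0.106], TCP at [145.995, 607.727, 214.661] pointing down, gripper open.
Joint ranges: [-3.1, 3.1], [-0.84, 2.19], [0.05, 2.79], [-1.13, 4.28], [0.06, 2.93], [-2.69, 2.69]. Speed limits (rad/s): [2.22, 2.22, 2.79, 3.14, 3.14, 3.14].

## Interface

Orientations are given as [roll, pitch, yaw] about the fixed x, y, z axes, in that order (R = Rz(yaw) Ry(pitch) Rx(roll)).
In Python, from cell import env gives the robot as it stands.
- The arm moves only by the tool arm_command, never from a script. Its argument "targets" is a list of rows, each a list of 5 numbers: the shift along the tool's x, y, z in mm, then the turn about the tool's z in degrees, then the opening, from 0 (shut) to 1 (fully open). In form: [[tx, ty, tz, roll, fingers], ...]. A call has 1 to 5 rows; each row is the pose to reach, as a shift and turn from the pose commanded when the call began, along the tool's axes at that moment; what a row does not reach only later rows make up. A row lasts 1/10 s, in which the tool goes at most 50 mm and 8.59 degrees, less where a joint would pass 70% of its speed; a pose out of reach is approached as far as the arm can. A call with a gripper value outside its range is refused whole. The fingers move at their own pace and stop on an object; the grip force is fixed at half the most. Time passes only in rows, so rows that repeat a pose let the fingers close. It gives the time, the measured TCP pose, the force, the opening and the grip force at its end, in the units of the state.
- env.state(): the state, without advancing time (a new reading comes with each control period).
- env.read_camera(name): name is "scene" or "top" or "wrist"; returns a dict with "frame" (384x512x3 uint8, red, green, blue), "vertical_fov" (degrees; the focal length in pixels is half the picture's height over the tangent of half this angle, whatever the lens; pixels are square), "cx", "cy" (the principal point, pixels), "k1" (the pictures are not rectified: a ray, as slopes to the right and down, at radius r is drawn at 1 + k1 r^2 times it, then the intrinsics apply), "world_from_camera" (4x4, takes a point from camera to world coordinates); the wrist camera has in their place "hand_eye" (4x4, takes a point from camera to tool coordinates, whose origin is the TCP and whose axes are the flange's). Camera axes: x right, y down, z forward; pixel columns grow to the right and rows downward; lengths in mm; the calibration is good to about 2 mm. A picture is of the moment at which its call begins: read the wrist's pose just before it. There is no depth.
- env.job_done(): hands the job in; it is judged then, once.
The state is a dict: "t": time; "joints": joint angles; "qvel": joint speeds; "tau": joint torques, N m; "eef_pos": TCP position; "tcp_rot": TCP orientation; "ft_force": force on the tool from outside, world axes, zero at the start; "moment": the same for the moment, N m; "opening": opening from 0.0 (shut) to 1.0 (fully open); "grip_force": force on a finger pad.
Only numpy, scipy, OpenCV 4.12 (cv2) and the standard library are available. Lean on these libraries where they do the work, as an engineer would, in place of code of your own. Each camera call takes 0.05 s, during which the arm holds its last target. There are 200 camera calls.

## Task

Walk the heavy finishing press (with the freshly glued book in it) forward along the bench into its wooden keeper by pushing its two near ends gently in turn, a little at a time, until its far face sits flush against both stops; never push it harder than 20 N, or the book shifts. Then swing the turn-button latch fully shut behind the press, and let go. Leave the glue bottle, the brass weight and the thread spool where they stand.

Things in the scene. Friction and masses are not known exactly. Their poses are not given: they have to be found in the camera images.
- press: loose finishing press, 2.7 kg: two brown wooden cheeks 350 mm long (y), 40 mm thick, 70 mm high, 30 mm apart; 110 mm deep overall (x). A book 180 mm long stands between them, spine up, top at 91 mm. Two dark handles, 38 mm thick, stick 62 mm out of the near (-x) face at y = +-107 mm, 38 mm up. Origin: centre of the underside; x away from the robot, to the stops; y left; z up
- press_push_left (a point): point on the near face of the press, 155 mm left of its middle, 35 mm up, 20 mm from the end and outside the handle: push here towards the stops. A push at one end turns the press about its other end and takes about 9 to 14 N; straight by the middle 16 to 19 N, and far more if the finger also bears down on it (fingertips do not slip on the wood; 0.6 friction under the press)
- press_push_right (a point): the same point near the right end, 155 mm right of the middle
- press_far_left (a point): point on the far face of the press, 140 mm left of the middle, 20 mm up
- press_far_right (a point): point on the far face of the press, 140 mm right of the middle, 20 mm up
- keeper: fixed pale wood blocks, 45 mm high, screwed to the bench, open towards the robot: two corners, each a stop and a side rail (22 mm thick) reaching 18 mm from the stop towards the robot, then flaring out over 25 mm more. 356 mm between the rails: 3 mm play each side of the press. Origin: on the bench under the middle of the press when home; axes as the press's when home
- stop_left (a point): point on the face of the left stop, 20 mm up; the press's far left point meets it when home
- stop_right (a point): point on the face of the right stop, 20 mm up; the press's far right point meets it when home
- latch_hinge (a point): pivot of the turn-button latch, on a wooden post left of the near end of the keeper, 215 mm left of the keeper's middle; vertical axis, 50 mm up
- latch_knob (a point): middle of the upright black knob on the latch bar, 60 mm from the pivot; knob 18 mm in diameter, its top at 81 mm, the bar's top at 53 mm
- latch (a joint): angle of the latch, rad: 0 = shut (bar across behind the press's left end, pointing along the keeper's -y, its toe 2 mm off the near face; it can only get there when the press is home), 1.57 = bar pointing along the keeper's -x, 2.4 = full open; stiff, about 0.03 N m, stays where it is left
- glue_bottle: white glue bottle with orange tip, 60 mm wide, 189 mm high, far left, beyond the brass weight; origin at its foot; leave alone
- brass_weight: brass block weight with a knob, 40x60x60 mm, left of the latch; origin at its foot; leave alone
- thread_spool: spool of white thread, 41 mm wide, 50 mm high, left of the latch; origin at its foot; leave alone

How it is judged (in metres and radians):
On the way, in this order (a step that is already met when the one before it is completed fails the run):
1. the press is home: its far face within 3 mm of both stops, the latch not yet shut (x of press_far_left in the frame of stop_left above -0.003 m and x of press_far_right in the frame of stop_right above -0.003 m and value of joint latch above 0.5 rad), for 0.2 s.
2. the latch is shut (value of joint latch below 0.1 rad), for 0.2 s.
At the end, for the whole second after the job is handed in: the press stands flat and still with its far face within 3 mm of both stops, and the latch is within 0.1 rad of shut (x of press_far_left in the frame of stop_left above -0.003 m and x of press_far_right in the frame of stop_right above -0.003 m and value of joint latch below 0.1 rad and angle between press's own z axis and vertical below 0.05 rad and linear speed of press below 0.01 m/s); the robot touches nothing.
It fails at once if the robot pushes the press harder than 20 N (contact force between any of the fingers, the arm and press above 20 N).
It fails at once if the press is tipped or lifted (angle between press's own z axis and vertical above 0.1 rad or height (world z) of press above 0.015 m).
It fails at once if a bystander (glue bottle, brass weight, thread spool) is moved more than 20 mm (distance of any of glue_bottle, brass_weight, thread_spool from where it was at the start of the episode above 0.02 m).
It also fails if it takes over 72 s, if anything falls off the work surface, if the arm or the gripper's body presses on something with over 40 N, if the wrist force passes 120 N, or if a joint passes its speed limit or range.

## Working session

There is one attempt and no reset: what is moved stays moved. The work goes in short steps, Python scripts to look and compute and a tool call to move; the robot and the scene stay as the last step left them, time stands still between calls to the robot, and variables do not carry over. Pictures are saved under pics/ and viewed, at most 10 in all, crops included, and the job is handed in when it is done.

Besides the shell and the picture viewer there is one more tool, called after "Request:" as name([rows], argument=value, ...), one row to a line, values as JSON. arm_command: Moves the arm, as the interface text tells. Its arguments: {"type":"object","properties":{"targets":{"type":"array","items":{"type":"array","items":{"type":"number"}}}},"required":["targets"]}

```bash
mkdir -p pics; cat > h.py <<'E'
from cell import env
import numpy as np, cv2
def cap(n,f):
    c=env.read_camera(n); cv2.imwrite('pics/'+f,c['frame'][:,:,::-1]); np.save('pics/'+f+'.npy',c,allow_pickle=True); return c
def load(f): return np.load('pics/'+f+'.npy',allow_pickle=True).item()
def K(c):
    f=192/np.tan(np.radians(c['vertical_fov'])/2); return f
def ray(c,u,v,T=None):
    f=K(c); d=np.array([(u-c['cx'])/f,(v-c['cy'])/f]); s=d.copy()
    for _ in range(20): s=d/(1+c['k1']*(s@s))
    T=c['world_from_camera'] if T is None else T
    return T[:3,3],T[:3,:3]@np.array([s[0],s[1],1])
def atz(c,u,v,z,T=None):
    o,r=ray(c,u,v,T); return o+r*(z-o[2])/r[2]
def proj(c,p,T=None):
    T=c['world_from_camera'] if T is None else T
    q=np.linalg.inv(T)@np.append(p,1); s=q[:2]/q[2]; s=s*(1+c['k1']*(s@s)); return s*K(c)+[c['cx'],c['cy']]
E
python3 - <<'E'
from h import *
s=env.state(); print({k:np.round(v,3) for k,v in s.items()})
for n in('top','scene'):
    c=cap(n,n+'0.png'); print(n,{k:np.round(v,3) for k,v in c.items() if k!='frame'})
E
```

```text
{'t': np.float64(0.0), 'joints': array([ 1.229,  0.492,  1.559, -0.   ,  1.092, -0.106]), 'qvel': array([-0.001, -0.   , -0.   , -0.001, -0.   ,  0.   ]), 'tau': array([ 1.0000e-03, -6.1264e+01, -2.5818e+01,  6.9000e-02,  4.8000e-02,
       -0.0000e+00]), 'eef_pos': array([145.906, 607.484, 214.066]), 'tcp_rot': array([-3.141, -0.   ,  2.906]), 'ft_force': array([ 1.143, -0.352, -0.506]), 'moment': array([ 0.011,  0.075, -0.013]), 'grip_force': np.float64(0.0), 'opening': np.float64(1.005)}
top {'vertical_fov': np.float64(43.322), 'cx': np.float64(252.187), 'cy': np.float64(191.819), 'k1': np.float64(0.041), 'world_from_camera': array([[ 1.300000e-02, -9.960000e-01,  9.100000e-02,  4.321920e+02],
       [-1.000000e+00, -1.100000e-02,  1.600000e-02,  1.744480e+02],
       [-1.500000e-02, -9.100000e-02, -9.960000e-01,  1.252218e+03],
       [ 0.000000e+00,  0.000000e+00,  0.000000e+00,  1.000000e+00]])}
scene {'vertical_fov': np.float64(49.161), 'cx': np.float64(256.982), 'cy': np.float64(187.05), 'k1': np.float64(-0.125), 'world_from_camera': array([[ 6.60000e-01, -5.05000e-01,  5.56000e-01,  3.33300e+00],
       [-7.51000e-01, -4.61000e-01,  4.73000e-01, -2.98253e+02],
       [ 1.70000e-02, -7.30000e-01, -6.84000e-01,  7.52164e+02],
       [ 0.00000e+00,  0.00000e+00,  0.00000e+00,  1.00000e+00]])}
```

```bash
python3 -c "
import cv2
a=cv2.imread('pics/top0.png');cv2.imwrite('pics/top0b.png',cv2.resize(a,(800,600),interpolation=cv2.INTER_CUBIC))"
```

```text
(no output)
```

View pics/top0b.png

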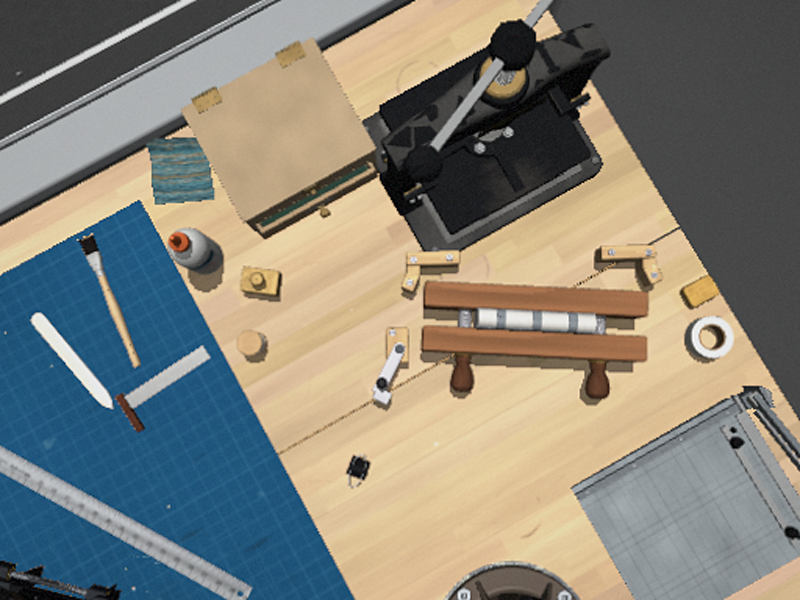

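View pics/scene0.png

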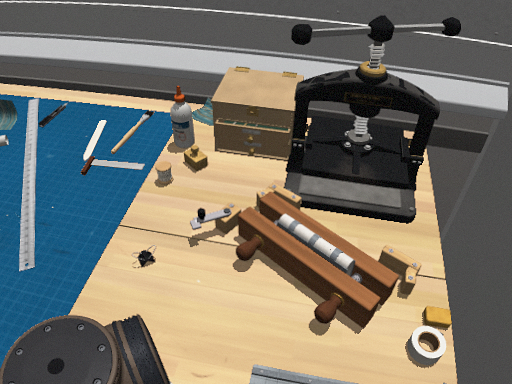

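```bash
python3 -c "
import cv2
a=cv2.imread('pics/top0.png')[150:270,235:435];a=cv2.resize(a,(800,480),interpolation=cv2.INTER_CUBIC);cv2.imwrite('pics/top0c.png',a)"
```

```text
(no output)
```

View pics/top0c.png

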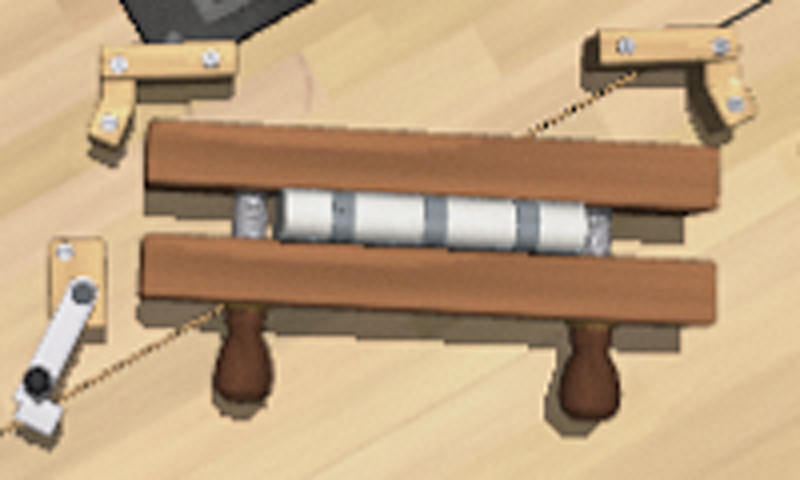

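```bash
cat > fit.py <<'E'
from h import *
def crop2w(c,x,y,z,o=(235,150),s=4): return atz(c,o[0]+(x+.5)/s-.5,o[1]+(y+.5)/s-.5,z)
def fit(mod,meas): # 2D rigid: meas = R mod + t
    m=np.array(mod,float);w=np.array(meas)[:,:2];mc,wc=m.mean(0),w.mean(0)
    a,b=m-mc,w-wc; th=np.arctan2((a[:,0]*b[:,1]-a[:,1]*b[:,0]).sum(),(a*b).sum())
    R=np.array([[np.cos(th),-np.sin(th)],[np.sin(th),np.cos(th)]]); t=wc-R@mc
    return th,R,t,np.round(w-(m@R.T+t),1)
E
python3 - <<'E'
from fit import *
c=load('top0.png')
P=[crop2w(c,*p,70) for p in[(149,122),(720,147),(140,298),(715,325)]]
tp,Rp,t,e=fit([(55,175),(55,-175),(-55,175),(-55,-175)],P);print('press',np.degrees(tp),t,e.tolist())
kp=[crop2w(c,*p,45) for p in[(135,79),(237,75),(600,63),(706,60)]]
print(np.round(kp,1).tolist())
d=(kp[0]-kp[3])[:2];print('inner width',np.linalg.norm(d))
tk,Rk,k,e=fit([(55,178),(55,-178)],[kp[0],kp[3]]);print('keeper',np.degrees(tk),k,e.tolist())
h=crop2w(c,84,292,55)[:2];n=crop2w(c,38,380,81)[:2]
print('hinge',h,Rk.T@(h-k),'knob',n,np.linalg.norm(n-h),Rk.T@(n-k))
print('press in keeper',Rk.T@(t-k),np.degrees(tp-tk))
for s in(1,-1):print('push',t+Rp@[-55,155*s],'far',Rk.T@(t+Rp@[55,175*s]-k))
E
```

```text
press -1.9742220616629607 [509.95644576 -25.71835413] [[-1.1, -1.7], [-0.7, 0.8], [0.7, -1.0], [1.1, 2.0]]
[[599.9, 154.0, 45.0], [603.1, 89.9, 45.0], [612.9, -136.5, 45.0], [615.3, -202.0, 45.0]]
inner width 356.3525868885715
keeper 2.4918375037754714 [552.65445165 -26.3933008 ] [[-0.0, 0.2], [0.0, -0.2]]
hinge [465.38515049 184.4003841 ] [-78.02209183 214.38857643] knob [411.45423442 211.24468195] 60.24251020457308 [-130.73490106  243.55224868]
press in keeper [-42.62828705   2.53069223] -4.4660595654384325
push [460.32882014 131.08438429] far [ 25.83170668 172.71655903]
push [ 449.64936436 -178.73160823] far [  -1.42228084 -176.2207135 ]
```

Request:
arm_command([
  [-31, -34, 10, -3.2, 0],
  [-62, -68, 20, -6.4, 0],
  [-93, -101, 30, -9.6, 0],
  [-124, -135, 40, -12.8, 0],
  [-155, -169, 50, -16, 0],
])

```text
t: 0.6
eef_pos: [257.6, 405.5, 164.2]
tcp_rot: [-3.142, 0.0, -3.095]
ft_force: [1.1, 0.4, -0.3]
opening: 0.635
grip_force: 0.0
```

Request:
arm_command([
  [-18, -36, 0, 0, 0],
  [-36, -72, 0, 0, 0],
  [-53, -107, 0, 0, 0],
  [-71, -142, 0, 0, 0],
  [-88, -177, 0, 0, 0],
])

```text
t: 1.1
eef_pos: [353.4, 232.7, 164.6]
tcp_rot: [3.141, 0.0, -3.098]
ft_force: [0.2, 0.2, 0.4]
opening: 0.216
grip_force: 0.0
```

Request:
arm_command([
  [-18, -36, 0, 0, 0],
  [-36, -72, 0, 0, 0],
  [-53, -107, 0, 0, 0],
  [-71, -142, 0, 0, 0],
  [-88, -177, 0, 0, 0],
])

```text
t: 1.6
eef_pos: [449.0, 59.5, 164.6]
tcp_rot: [3.141, -0.0, -3.098]
ft_force: [1.1, 0.3, 0.2]
opening: 0.006
grip_force: 0.0
```

Request:
arm_command([
  [7, -47, 0, 0, 0],
  [14, -95, 0, 0, 0],
  [22, -143, 0, 0, 0],
  [30, -190, 0, 0, 0],
  [36, -238, 0, 0, 0],
])

```text
t: 2.1
eef_pos: [422.0, -180.0, 164.6]
tcp_rot: [3.141, -0.0, -3.098]
ft_force: [1.3, 0.4, -0.0]
opening: 0.004
grip_force: 0.0
```

Request:
arm_command([
  [0, 0, 45, 0, 0],
  [0, 0, 90, 0, 0],
  [0, 0, 128, 0, 0],
  [-3, 0, 130, 0, 0],
  [-7, 0, 130, 0, 0],
])

```text
t: 2.6
eef_pos: [429.9, -177.8, 34.7]
tcp_rot: [3.14, -0.002, -3.098]
ft_force: [0.8, -0.6, 0.6]
opening: 0.006
grip_force: 0.0
```

Request:
arm_command([
  [-1, 0, 0, 0, 0],
  [-2, 0, 0, 0, 0],
  [-3, 0, 0, 0, 0],
  [-4, 0, 0, 0, 0],
  [-5, 0, 0, 0, 0],
])

```text
t: 3.1
eef_pos: [435.0, -177.7, 35.1]
tcp_rot: [-3.141, 0.001, -3.098]
ft_force: [0.2, -0.4, 0.2]
opening: 0.006
grip_force: 0.0
```

Request:
arm_command([
  [-1, 0, 0, 0, 0],
  [-2, 0, 0, 0, 0],
  [-3, 0, 0, 0, 0],
  [-4, 0, 0, 0, 0],
  [-5, 0, 0, 0, 0],
])

```text
t: 3.6
eef_pos: [437.6, -177.2, 34.5]
tcp_rot: [3.14, -0.004, -3.098]
ft_force: [-15.7, -8.0, 9.0]
opening: 0.004
grip_force: 7.6
```

Request:
arm_command([
  [1, 0, 0, 0, 0],
  [1, 0, -0.7, 0, 0],
])

```text
t: 3.8
eef_pos: [437.6, -177.1, 35.0]
tcp_rot: [3.14, -0.002, -3.098]
ft_force: [-4.8, -1.1, -3.0]
opening: 0.006
grip_force: 2.2
```

Request:
arm_command([
  [-0.4, 0, 0, 0, 0],
  [-0.8, 0, 0, 0, 0],
])

```text
t: 4.0
eef_pos: [437.7, -177.0, 34.9]
tcp_rot: [3.14, -0.004, -3.098]
ft_force: [-13.1, -6.8, 3.4]
opening: 0.004
grip_force: 6.2
```

Request:
arm_command([
  [0, -0.5, -0.1, 0, 0],
  [-0.4, -0.7, -0.2, 0, 0],
])

```text
t: 4.2
eef_pos: [437.9, -177.2, 34.9]
tcp_rot: [3.139, -0.005, -3.098]
ft_force: [-8.8, 0.3, -0.5]
opening: 0.007
grip_force: 4.5
```

Request:
arm_command([
  [-0.4, -0.1, -0.1, 0, 0],
  [-0.8, -0.2, -0.2, 0, 0],
  [-1.2, -0.2, -0.2, 0, 0],
])

```text
t: 4.5
eef_pos: [439.6, -177.5, 35.0]
tcp_rot: [3.139, -0.004, -3.098]
ft_force: [-8.0, -1.4, -4.2]
opening: 0.005
grip_force: 3.7
```

Request:
arm_command([
  [-0.6, 0, 0.1, 0, 0],
  [-1.3, 0, 0.1, 0, 0],
  [-2.1, 0, 0.1, 0, 0],
  [-3, 0, 0.1, 0, 0],
  [-4, 0, 0.1, 0, 0],
])

```text
t: 5.0
eef_pos: [443.7, -177.8, 35.0]
tcp_rot: [3.14, -0.003, -3.098]
ft_force: [-8.1, -4.8, -3.5]
opening: 0.004
grip_force: 4.1
```

Request:
arm_command([
  [-1, -0.5, 0.1, 0, 0],
  [-2, -0.9, 0.1, 0, 0],
  [-3.2, -1.3, 0.1, 0, 0],
  [-4.4, -1.7, 0.2, 0, 0],
  [-5.6, -2.1, 0.2, 0, 0],
])

```text
t: 5.5
eef_pos: [448.6, -178.9, 35.0]
tcp_rot: [3.139, -0.005, -3.098]
ft_force: [-11.3, -0.2, 3.9]
opening: 0.004
grip_force: 5.6
```

Request:
arm_command([
  [-1.2, -0.3, 0, 0, 0],
  [-2.4, -0.6, 0, 0, 0],
  [-3.6, -0.9, 0, 0, 0],
  [-4.8, -1.2, 0, 0, 0],
  [-6, -1.5, 0, 0, 0],
])

```text
t: 6.0
eef_pos: [454.7, -180.2, 35.0]
tcp_rot: [3.139, -0.005, -3.098]
ft_force: [-11.1, 0.3, 3.5]
opening: 0.006
grip_force: 5.7
```

Request:
arm_command([
  [-1.2, -0.3, -0.2, 0, 0],
  [-2.6, -0.6, -0.2, 0, 0],
  [-4, -0.9, -0.2, 0, 0],
  [-5.5, -1.2, -0.2, 0, 0],
  [-7, -1.5, -0.2, 0, 0],
])

```text
t: 6.5
eef_pos: [461.9, -181.5, 35.0]
tcp_rot: [3.139, -0.005, -3.098]
ft_force: [-9.2, -0.2, 0.6]
opening: 0.005
grip_force: 5.2
```

Request:
arm_command([
  [-1.2, -0.2, 0, 0, 0],
  [-2.4, -0.4, 0, 0, 0],
  [-3.6, -0.7, 0, 0, 0],
  [-4.8, -0.9, 0, 0, 0],
  [-6, -1.1, 0, 0, 0],
])

```text
t: 7.0
eef_pos: [467.9, -182.4, 35.0]
tcp_rot: [3.139, -0.005, -3.098]
ft_force: [-10.3, -1.2, 0.5]
opening: 0.006
grip_force: 5.3
```

Request:
arm_command([
  [3, 0, 0, 0, 0],
  [30, 0, 0, 0, 0],
  [32, 0, -45, 0, 0],
  [34, 20, -85, 0, 0],
  [40, 60, -105, 0, 0],
])

```text
t: 7.5
eef_pos: [428.9, -126.2, 143.2]
tcp_rot: [-3.139, 0.005, -3.101]
ft_force: [0.8, 0.3, 0.7]
opening: 0.008
grip_force: 0.0
```

```bash
python3 -c "
from h import *
cap('top','top1.png');print(env.state()['eef_pos'])
a=cv2.imread('pics/top1.png')[150:270,235:435];a=cv2.resize(a,(800,480),interpolation=cv2.INTER_CUBIC);cv2.imwrite('pics/top1c.png',a)"
```

```text
[ 426.64222232 -121.05454433  144.58280402]
```

View pics/top1c.png

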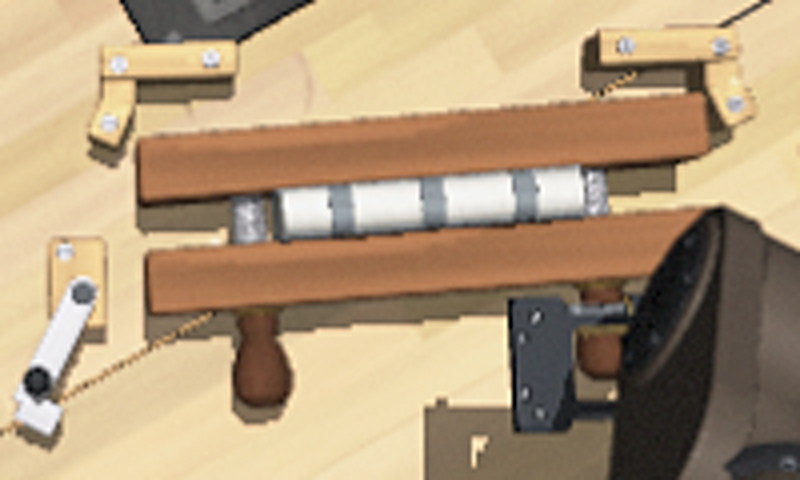

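```bash
cat >> fit.py <<'E'
RK=np.array([[np.cos(.04349),-np.sin(.04349)],[np.sin(.04349),np.cos(.04349)]]);KO=np.array([552.65,-26.39])
def press(f,fl,fr,nl):
    c=load(f);P=[crop2w(c,*p,70) for p in(fl,fr,nl)]
    th,R,t,e=fit([(55,175),(55,-175),(-55,175)],P)
    print('press in keeper',RK.T@(t-KO),np.degrees(th-.04349),e.tolist())
    for s in(1,-1):print('push',t+R@[-55,155*s],'farK',RK.T@(t+R@[55,175*s]-KO),'NearK',RK.T@(t+R@[-55,175*s]-KO))
E
python3 -c "
from fit import *
press('top1.png',(138,140),(704,94),(149,313))"
```

```text
press in keeper [-31.77820578   2.75375732] 2.5045797340378444 [[-1.7, -1.9], [-0.2, 1.9], [1.9, -0.0]]
push [452.49174099 124.6004904 ] farK [ 15.52188702 179.99004373] NearK [-94.37303348 175.18312704]
push [ 479.4904729  -184.22157564] farK [  30.81662193 -169.67561241] NearK [ -79.07829858 -174.4825291 ]
```

Request:
arm_command([
  [-2, 49, 0, 0, 0],
  [-5, 98, 0, 0, 0],
  [-7, 147, 0, 0, 0],
  [-9, 196, 0, 0, 0],
  [-12, 245, 0, 0, 0],
])

```text
t: 8.05
eef_pos: [428.6, 122.3, 140.8]
tcp_rot: [3.141, 0.001, -3.098]
ft_force: [-0.7, -0.8, -0.3]
opening: 0.005
grip_force: 0.0
```

Request:
arm_command([
  [0, 0, 45, 0, 0],
  [0, 0, 85, 0, 0],
  [0, 0, 109.5, 0, 0],
  [-5, 0, 109.5, 0, 0],
  [-8, 0, 109.5, 0, 0],
])

```text
t: 8.55
eef_pos: [437.6, 120.7, 31.5]
tcp_rot: [3.141, 0.0, -3.098]
ft_force: [-0.1, -0.1, -0.2]
opening: 0.004
grip_force: 0.0
```

Request:
arm_command([
  [0, 3, -3.5, 0, 0],
  [-1, 3, -3.5, 0, 0],
  [-1.5, 3, -3.5, 0, 0],
  [-2, 3, -3.5, 0, 0],
  [-2.5, 3, -3.5, 0, 0],
])

```text
t: 9.05
eef_pos: [439.3, 123.7, 34.9]
tcp_rot: [3.141, 0.001, -3.098]
ft_force: [0.2, 0.3, 0.7]
opening: 0.003
grip_force: 0.0
```

Request:
arm_command([
  [-0.5, 0, 0, 0, 0],
  [-1, 0, 0, 0, 0],
  [-1.4, 0, 0, 0, 0],
])

```text
t: 9.35
eef_pos: [440.2, 123.8, 34.6]
tcp_rot: [-3.142, -0.001, -3.098]
ft_force: [-3.1, 0.1, 1.9]
opening: 0.004
grip_force: 1.5
```

Contact at ~440. Build up gently with lift compensation.

Request:
arm_command([
  [-0.4, 0.1, -0.2, 0, 0],
  [-0.8, 0.2, -0.4, 0, 0],
])

```text
t: 9.55
eef_pos: [440.3, 123.8, 34.7]
tcp_rot: [-3.141, -0.003, -3.098]
ft_force: [-5.7, -2.9, -2.8]
opening: 0.005
grip_force: 2.9
```

Request:
arm_command([
  [-0.4, 0.1, -0.2, 0, 0],
  [-0.8, 0.2, -0.3, 0, 0],
  [-1.4, 0.3, -0.3, 0, 0],
])

```text
t: 9.85
eef_pos: [441.0, 124.1, 34.7]
tcp_rot: [-3.141, -0.004, -3.098]
ft_force: [-6.8, -0.8, -3.2]
opening: 0.004
grip_force: 3.5
```

Request:
arm_command([
  [-1, 0.1, 0.1, 0, 0],
  [-2, 0.2, 0.1, 0, 0],
  [-3.2, 0.4, 0.2, 0, 0],
  [-4.4, 0.5, 0.2, 0, 0],
  [-5.6, 0.7, 0.2, 0, 0],
])

```text
t: 10.35
eef_pos: [445.6, 125.3, 34.7]
tcp_rot: [-3.141, -0.006, -3.098]
ft_force: [-12.5, 1.5, 3.5]
opening: 0.007
grip_force: 5.7
```

Request:
arm_command([
  [-1.2, 0.2, 0, 0, 0],
  [-2.4, 0.4, 0, 0, 0],
  [-3.6, 0.5, 0, 0, 0],
  [-4.8, 0.7, 0, 0, 0],
  [-6, 0.9, 0, 0, 0],
])

```text
t: 10.85
eef_pos: [451.5, 126.5, 34.7]
tcp_rot: [-3.141, -0.006, -3.098]
ft_force: [-12.1, 2.8, 3.1]
opening: 0.007
grip_force: 6.1
```

Request:
arm_command([
  [-1.2, 0.1, -0.2, 0, 0],
  [-2.4, 0.3, -0.2, 0, 0],
  [-3.6, 0.5, -0.2, 0, 0],
  [-4.8, 0.7, -0.2, 0, 0],
  [-6, 0.9, -0.2, 0, 0],
])

```text
t: 11.35
eef_pos: [457.8, 127.6, 34.7]
tcp_rot: [-3.141, -0.006, -3.098]
ft_force: [-10.9, 1.2, 0.1]
opening: 0.005
grip_force: 5.0
```

Request:
arm_command([
  [-1.2, 0.2, 0, 0, 0],
  [-2.4, 0.4, 0, 0, 0],
  [-3.6, 0.5, 0, 0, 0],
  [-4.8, 0.7, 0, 0, 0],
  [-6, 0.9, 0, 0, 0],
])

```text
t: 11.85
eef_pos: [463.7, 128.8, 34.7]
tcp_rot: [-3.141, -0.006, -3.098]
ft_force: [-9.7, 1.3, 0.2]
opening: 0.005
grip_force: 5.1
```

Request:
arm_command([
  [4, 0, 0, 0, 0],
  [16, 0, 0, 0, 0],
  [18, 0, -40, 0, 0],
  [20, -30, -65, 0, 0],
  [22, -75, -65, 0, 0],
])

```text
t: 12.35
eef_pos: [448.3, 53.3, 103.0]
tcp_rot: [-3.141, 0.006, -3.095]
ft_force: [0.9, -0.5, -0.3]
opening: 0.005
grip_force: 0.0
```

Request:
arm_command([
  [2, -48, 0, 0, 0],
  [4, -96, 0, 0, 0],
  [6, -144, 0, 0, 0],
  [8, -192, 0, 0, 0],
  [11, -235, 0, 0, 0],
])

```text
t: 12.85
eef_pos: [446.2, -184.5, 100.5]
tcp_rot: [-3.141, 0.001, -3.099]
ft_force: [1.1, -0.3, 0.1]
opening: 0.006
grip_force: 0.0
```

Request:
arm_command([
  [0, 0, 40, 0, 0],
  [0, 0, 64, 0, 0],
  [0, 0, 65, 0, 0],
])

```text
t: 13.15
eef_pos: [445.2, -181.9, 33.3]
tcp_rot: [3.139, -0.003, -3.099]
ft_force: [0.3, -0.0, -0.2]
opening: 0.006
grip_force: 0.0
```

Request:
arm_command([
  [-3, 0, -1.5, 0, 0],
  [-6, 0, -1.5, 0, 0],
  [-8, 0, -1.5, 0, 0],
  [-9, 0, -1.5, 0, 0],
  [-10, 0, -1.5, 0, 0],
])

```text
t: 13.65
eef_pos: [457.0, -181.8, 37.3]
tcp_rot: [-3.141, 0.001, -3.098]
ft_force: [-0.5, 0.8, -0.5]
opening: 0.006
grip_force: 0.0
```

Request:
arm_command([
  [-0.5, 0, 0, 0, 0],
  [-1, 0, 0, 0, 0],
])

```text
t: 13.85
eef_pos: [457.7, -181.8, 36.9]
tcp_rot: [3.142, 0.0, -3.098]
ft_force: [0.2, 0.4, -0.6]
opening: 0.003
grip_force: 0.0
```

Request:
arm_command([
  [-0.5, 0, 0, 0, 0],
  [-1, 0, 0, 0, 0],
])

```text
t: 14.05
eef_pos: [458.7, -181.8, 36.8]
tcp_rot: [3.141, -0.0, -3.098]
ft_force: [-0.2, 0.0, -0.0]
opening: 0.008
grip_force: 0.0
```

Request:
arm_command([
  [-0.5, 0, 0.5, 0, 0],
  [-1, 0, 1, 0, 0],
  [-1.4, -0.1, 0.8, 0, 0],
])

```text
t: 14.35
eef_pos: [460.1, -181.8, 35.9]
tcp_rot: [3.141, -0.0, -3.098]
ft_force: [-0.3, 0.3, 0.2]
opening: 0.003
grip_force: 0.0
```

Request:
arm_command([
  [-0.4, -0.2, -0.2, 0, 0],
  [-0.8, -0.4, -0.4, 0, 0],
])

```text
t: 14.55
eef_pos: [461.0, -182.2, 36.4]
tcp_rot: [3.141, -0.0, -3.098]
ft_force: [0.1, -0.3, -0.4]
opening: 0.003
grip_force: 0.0
```

Request:
arm_command([
  [-0.6, 0, 0.3, 0, 0],
  [-1.2, 0, 0.6, 0, 0],
  [-1.8, 0, 0.8, 0, 0],
])

```text
t: 14.85
eef_pos: [461.6, -181.8, 35.6]
tcp_rot: [3.14, -0.002, -3.098]
ft_force: [-10.6, -1.7, 8.5]
opening: 0.002
grip_force: 5.1
```

Request:
arm_command([
  [-0.5, 0, 0, 0, 0],
  [-1, 0, 0, 0, 0],
])

```text
t: 15.05
eef_pos: [461.6, -181.7, 35.6]
tcp_rot: [3.14, -0.004, -3.098]
ft_force: [-15.4, -4.8, 11.1]
opening: 0.002
grip_force: 8.1
```

Request:
arm_command([
  [0.5, 0, -0.4, 0, 0],
  [0.5, -0.3, -0.9, 0, 0],
])

```text
t: 15.25
eef_pos: [461.5, -181.8, 35.9]
tcp_rot: [3.14, -0.004, -3.098]
ft_force: [-5.8, 1.2, -5.6]
opening: 0.004
grip_force: 3.0
```

Request:
arm_command([
  [-0.5, -0.1, 0, 0, 0],
  [-1, -0.3, 0, 0, 0],
  [-1.6, -0.4, 0.1, 0, 0],
  [-2.4, -0.6, 0.2, 0, 0],
  [-3.4, -0.9, 0.2, 0, 0],
])

```text
t: 15.75
eef_pos: [464.4, -182.3, 35.8]
tcp_rot: [3.139, -0.005, -3.098]
ft_force: [-10.3, -0.0, 2.4]
opening: 0.003
grip_force: 5.4
```

Request:
arm_command([
  [-1.2, -0.4, 0, 0, 0],
  [-2.4, -0.7, 0, 0, 0],
  [-3.6, -1.1, 0, 0, 0],
  [-4.8, -1.4, 0, 0, 0],
  [-6, -1.7, 0, 0, 0],
])

```text
t: 16.25
eef_pos: [470.5, -183.7, 35.9]
tcp_rot: [3.139, -0.005, -3.098]
ft_force: [-10.8, -0.6, 4.0]
opening: 0.007
grip_force: 5.6
```

Request:
arm_command([
  [-1.2, -0.3, -0.2, 0, 0],
  [-2.4, -0.6, -0.2, 0, 0],
  [-3.6, -0.9, -0.2, 0, 0],
  [-4.8, -1.2, -0.2, 0, 0],
  [-6, -1.5, -0.2, 0, 0],
])

```text
t: 16.75
eef_pos: [476.5, -184.9, 35.9]
tcp_rot: [3.139, -0.005, -3.098]
ft_force: [-10.5, 0.1, 1.7]
opening: 0.006
grip_force: 5.2
```

Request:
arm_command([
  [-1.2, -0.3, 0, 0, 0],
  [-2.4, -0.6, 0, 0, 0],
  [-3.6, -0.9, 0, 0, 0],
  [-4.8, -1.2, 0, 0, 0],
  [-6, -1.4, 0, 0, 0],
])

```text
t: 17.25
eef_pos: [482.6, -186.1, 35.9]
tcp_rot: [3.139, -0.005, -3.098]
ft_force: [-10.9, -0.4, 2.6]
opening: 0.001
grip_force: 5.2
```

Request:
arm_command([
  [4, 0, 0, 0, 0],
  [26, 0, 0, 0, 0],
  [40, 0, -40, 0, 0],
  [50, 10, -70, 0, 0],
  [50, 40, -75, 0, 0],
])

```text
t: 17.75
eef_pos: [433.7, -150.7, 114.2]
tcp_rot: [-3.139, 0.005, -3.101]
ft_force: [-0.3, 0.3, -1.1]
opening: 0.007
grip_force: 0.0
```

```bash
python3 -c "
from h import *
cap('top','top2.png');print(env.state()['eef_pos'])
a=cv2.imread('pics/top2.png')[150:270,235:435];a=cv2.resize(a,(800,480),interpolation=cv2.INTER_CUBIC);cv2.imwrite('pics/top2c.png',a)"
```

```text
[ 432.56719379 -146.44887649  113.62390046]
```

View pics/top2c.png

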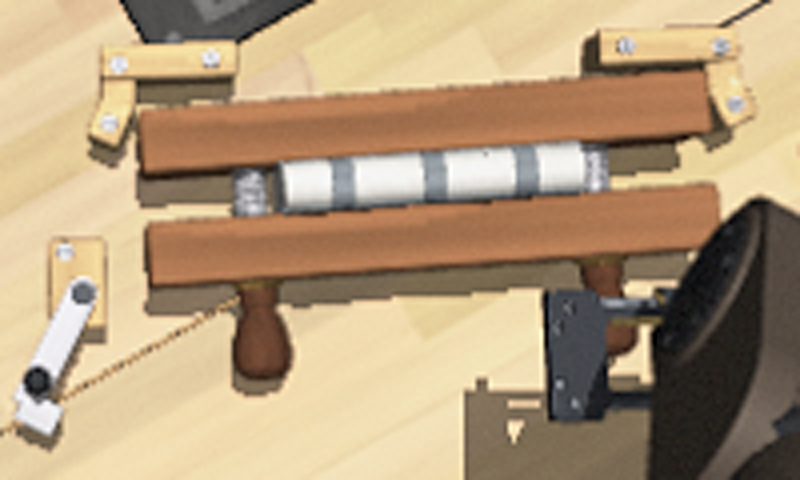

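```bash
python3 -c "
from fit import *
press('top2.png',(139,111),(706,71),(149,286))"
```

```text
press in keeper [-16.16780133   1.61884321] 1.9885768274574276 [[-1.0, -1.5], [-0.2, 1.5], [1.2, -0.0]]
push [469.48695681 124.75427567] farK [ 32.72653279 178.42196561] NearK [-77.20722138 174.60493861]
push [ 493.70339545 -184.29841255] farK [  44.87161871 -171.36725218] NearK [ -65.06213546 -175.18427919]
```

Request:
arm_command([
  [-2, 49, 0, 0, 0],
  [-5, 98, 0, 0, 0],
  [-7, 147, 0, 0, 0],
  [-10, 196, 0, 0, 0],
  [-13, 245, 0, 0, 0],
])

```text
t: 18.3
eef_pos: [435.4, 98.1, 111.6]
tcp_rot: [3.141, 0.001, -3.098]
ft_force: [1.4, -0.2, 0.4]
opening: -0.001
grip_force: 0.0
```

Request:
arm_command([
  [0, 25, 20, 0, 0],
  [0, 25, 55, 0, 0],
  [0, 25, 78, 0, 0],
  [-4, 25, 78, 0, 0],
  [-6, 25, 78, 0, 0],
])

```text
t: 18.8
eef_pos: [441.0, 121.4, 33.8]
tcp_rot: [3.141, -0.0, -3.098]
ft_force: [0.1, 0.7, -0.5]
opening: 0.005
grip_force: 0.0
```

Request:
arm_command([
  [-3, 2, -1, 0, 0],
  [-6, 2, -1, 0, 0],
  [-9, 2, -1, 0, 0],
  [-12, 2, -1, 0, 0],
  [-13.5, 2, -1, 0, 0],
])

```text
t: 19.3
eef_pos: [454.3, 124.0, 34.8]
tcp_rot: [3.141, 0.001, -3.098]
ft_force: [0.5, 0.5, -0.3]
opening: 0.008
grip_force: 0.0
```

Request:
arm_command([
  [-0.6, 0, 0, 0, 0],
  [-1.2, 0, 0, 0, 0],
  [-1.8, 0, 0, 0, 0],
])

```text
t: 19.6
eef_pos: [455.5, 124.1, 34.5]
tcp_rot: [3.142, -0.0, -3.098]
ft_force: [-0.1, -0.6, -0.0]
opening: 0.005
grip_force: 0.0
```

Request:
arm_command([
  [-0.5, 0, 0, 0, 0],
  [-1, 0, 0, 0, 0],
  [-1.4, 0, -0.1, 0, 0],
])

```text
t: 19.9
eef_pos: [457.0, 124.1, 34.6]
tcp_rot: [3.142, -0.0, -3.098]
ft_force: [-1.0, -0.4, 0.3]
opening: 0.008
grip_force: 0.0
```

Request:
arm_command([
  [-0.4, 0.1, -0.2, 0, 0],
  [-0.8, 0.2, -0.4, 0, 0],
])

```text
t: 20.1
eef_pos: [457.4, 124.3, 34.9]
tcp_rot: [-3.142, -0.001, -3.098]
ft_force: [-2.2, -1.9, -1.6]
opening: 0.005
grip_force: 1.1
```

Request:
arm_command([
  [-0.4, 0.1, -0.2, 0, 0],
  [-0.8, 0.2, -0.3, 0, 0],
])

```text
t: 20.3
eef_pos: [457.4, 124.4, 35.0]
tcp_rot: [-3.141, -0.003, -3.098]
ft_force: [-6.1, -3.7, -2.2]
opening: 0.008
grip_force: 3.0
```

Contact at 457.3. Push about 17 mm.

Request:
arm_command([
  [-0.5, 0, 0, 0, 0],
  [-1.2, 0, 0.1, 0, 0],
  [-2.2, 0, 0.1, 0, 0],
  [-3.4, 0.2, 0.1, 0, 0],
  [-4.6, 0.3, 0.1, 0, 0],
])

```text
t: 20.8
eef_pos: [460.4, 125.1, 35.0]
tcp_rot: [-3.141, -0.006, -3.098]
ft_force: [-12.0, 1.4, 4.9]
opening: 0.005
grip_force: 6.3
```

Request:
arm_command([
  [-1.2, 0.2, 0, 0, 0],
  [-2.4, 0.4, 0, 0, 0],
  [-3.6, 0.5, 0, 0, 0],
  [-4.8, 0.7, 0, 0, 0],
  [-6, 0.9, 0, 0, 0],
])

```text
t: 21.3
eef_pos: [466.3, 126.3, 34.9]
tcp_rot: [-3.141, -0.006, -3.098]
ft_force: [-14.3, 1.6, 5.9]
opening: 0.006
grip_force: 6.5
```

Request:
arm_command([
  [-0.6, 0.1, -0.3, 0, 0],
  [-1.6, 0.3, -0.4, 0, 0],
  [-2.6, 0.5, -0.4, 0, 0],
  [-3.6, 0.6, -0.4, 0, 0],
  [-4.6, 0.8, -0.4, 0, 0],
])

```text
t: 21.8
eef_pos: [471.4, 127.3, 35.1]
tcp_rot: [-3.142, -0.005, -3.098]
ft_force: [-9.6, 1.8, -1.3]
opening: 0.004
grip_force: 4.5
```

Request:
arm_command([
  [-1, 0.2, 0, 0, 0],
  [-2, 0.4, 0, 0, 0],
  [-3, 0.6, 0, 0, 0],
  [-4, 0.7, 0, 0, 0],
])

```text
t: 22.2
eef_pos: [475.4, 128.1, 35.1]
tcp_rot: [-3.141, -0.005, -3.098]
ft_force: [-8.6, 1.0, -1.4]
opening: 0.006
grip_force: 4.7
```

Request:
arm_command([
  [4, 0, 0, 0, 0],
  [20, 0, 0, 0, 0],
  [25, 0, -40, 0, 0],
  [26, -30, -65, 0, 0],
  [28, -75, -65, 0, 0],
])

```text
t: 22.7
eef_pos: [454.7, 52.3, 103.6]
tcp_rot: [-3.141, 0.007, -3.095]
ft_force: [1.0, -0.2, -1.1]
opening: 0.005
grip_force: 0.0
```

Request:
arm_command([
  [0, -48, 0, 0, 0],
  [0, -96, 0, 0, 0],
  [0, -144, 0, 0, 0],
  [0, -192, 0, 0, 0],
  [0, -237, 0, 0, 0],
])

```text
t: 23.2
eef_pos: [463.4, -187.4, 101.0]
tcp_rot: [-3.141, 0.002, -3.099]
ft_force: [-0.1, 0.6, -0.2]
opening: 0.003
grip_force: 0.0
```

Request:
arm_command([
  [0, 0, 40, 0, 0],
  [0, 0, 64, 0, 0],
  [0, 0, 65, 0, 0],
  [0, 0, 65, 0, 0],
])

```text
t: 23.6
eef_pos: [463.5, -184.8, 35.9]
tcp_rot: [3.142, 0.0, -3.098]
ft_force: [0.4, -0.1, 0.3]
opening: 0.011
grip_force: 0.0
```

Request:
arm_command([
  [-3, 0, 0, 0, 0],
  [-6, 0, 0, 0, 0],
  [-8, 0, 0, 0, 0],
  [-9.5, 0, 0, 0, 0],
  [-10.5, 0, 0, 0, 0],
])

```text
t: 24.1
eef_pos: [474.0, -184.3, 35.9]
tcp_rot: [-3.141, 0.0, -3.098]
ft_force: [0.2, -0.5, 0.3]
opening: 0.007
grip_force: 0.0
```

Request:
arm_command([
  [-0.5, 0, 0, 0, 0],
  [-1, 0, 0, 0, 0],
  [-1.5, 0, 0, 0, 0],
])

```text
t: 24.4
eef_pos: [475.2, -184.3, 35.6]
tcp_rot: [3.141, -0.0, -3.098]
ft_force: [-0.7, -0.2, 0.5]
opening: 0.001
grip_force: 0.0
```

Request:
arm_command([
  [-0.5, 0, 0, 0, 0],
  [-1, -0.1, -0.1, 0, 0],
])

```text
t: 24.6
eef_pos: [476.3, -184.4, 35.7]
tcp_rot: [3.141, -0.0, -3.098]
ft_force: [-1.0, 0.2, -0.2]
opening: -0.001
grip_force: 0.0
```

Request:
arm_command([
  [-0.4, -0.2, -0.2, 0, 0],
  [-0.8, -0.3, -0.3, 0, 0],
])

```text
t: 24.8
eef_pos: [477.1, -184.6, 36.0]
tcp_rot: [3.142, 0.0, -3.098]
ft_force: [0.7, -0.6, 0.2]
opening: 0.004
grip_force: 0.0
```

Request:
arm_command([
  [-0.3, -0.1, -0.2, 0, 0],
  [-0.6, -0.2, -0.3, 0, 0],
])

```text
t: 25.0
eef_pos: [477.5, -184.7, 36.2]
tcp_rot: [3.141, -0.0, -3.098]
ft_force: [-1.8, -0.4, -0.4]
opening: 0.005
grip_force: 0.8
```

Contact at 477.5 as predicted; push.

Request:
arm_command([
  [-0.4, -0.2, -0.2, 0, 0],
  [-0.8, -0.4, -0.4, 0, 0],
  [-1.2, -0.5, -0.5, 0, 0],
])

```text
t: 25.3
eef_pos: [477.5, -184.7, 36.3]
tcp_rot: [3.14, -0.003, -3.098]
ft_force: [-8.2, -0.4, -2.3]
opening: 0.002
grip_force: 4.0
```

Request:
arm_command([
  [-0.5, -0.1, 0, 0, 0],
  [-1.2, -0.3, 0.1, 0, 0],
  [-2.2, -0.5, 0.1, 0, 0],
  [-3.2, -0.8, 0.1, 0, 0],
  [-4.2, -1.1, 0.1, 0, 0],
])

```text
t: 25.8
eef_pos: [481.4, -185.5, 36.3]
tcp_rot: [3.14, -0.004, -3.098]
ft_force: [-8.8, -0.1, 0.5]
opening: 0.006
grip_force: 4.4
```

Request:
arm_command([
  [-1.2, -0.3, 0, 0, 0],
  [-2.4, -0.6, 0, 0, 0],
  [-3.6, -0.9, 0, 0, 0],
  [-4.8, -1.2, 0, 0, 0],
  [-5.6, -1.4, 0, 0, 0],
])

```text
t: 26.3
eef_pos: [487.1, -186.7, 36.3]
tcp_rot: [3.14, -0.004, -3.098]
ft_force: [-10.0, -0.0, 1.3]
opening: 0.007
grip_force: 4.8
```

Request:
arm_command([
  [-0.6, -0.2, 0, 0, 0],
  [-1.2, -0.3, 0, 0, 0],
  [-1.8, -0.4, 0, 0, 0],
])

```text
t: 26.6
eef_pos: [488.8, -187.0, 36.3]
tcp_rot: [3.14, -0.004, -3.098]
ft_force: [-9.3, -0.4, 0.3]
opening: 0.002
grip_force: 4.9
```

Request:
arm_command([
  [-0.4, -0.1, 0, 0, 0],
  [-0.8, -0.2, 0, 0, 0],
])

```text
t: 26.8
eef_pos: [489.6, -187.2, 36.3]
tcp_rot: [3.14, -0.004, -3.098]
ft_force: [-9.8, -1.0, 0.6]
opening: 0.005
grip_force: 5.0
```

Request:
arm_command([
  [-0.4, -0.1, 0, 0, 0],
  [-0.7, -0.2, 0, 0, 0],
])

```text
t: 27.0
eef_pos: [490.3, -187.3, 36.3]
tcp_rot: [3.14, -0.004, -3.098]
ft_force: [-9.9, 0.0, 1.0]
opening: 0.005
grip_force: 5.0
```

Request:
arm_command([
  [-0.4, -0.1, 0, 0, 0],
  [-0.7, -0.2, 0, 0, 0],
])

```text
t: 27.2
eef_pos: [490.9, -187.5, 36.3]
tcp_rot: [3.14, -0.004, -3.098]
ft_force: [-10.1, 0.4, 0.4]
opening: 0.005
grip_force: 5.0
```

Request:
arm_command([
  [4, 0, 0, 0, 0],
  [28, 0, 0, 0, 0],
  [38, 0, -40, 0, 0],
  [40, 30, -65, 0, 0],
  [40, 75, -65, 0, 0],
])

```text
t: 27.7
eef_pos: [451.2, -116.2, 104.6]
tcp_rot: [-3.139, 0.007, -3.101]
ft_force: [0.3, 0.4, -0.7]
opening: 0.003
grip_force: 0.0
```

Request:
arm_command([
  [0, 48, 0, 0, 0],
  [0, 96, 0, 0, 0],
  [0, 144, 0, 0, 0],
  [0, 192, 0, 0, 0],
  [0, 239, 0, 0, 0],
])

```text
t: 28.2
eef_pos: [439.4, 125.9, 102.1]
tcp_rot: [3.141, 0.002, -3.098]
ft_force: [1.1, 0.0, 0.8]
opening: 0.003
grip_force: 0.0
```

Request:
arm_command([
  [0, 0, 40, 0, 0],
  [0, 0, 64, 0, 0],
  [0, 0, 65, 0, 0],
  [0, 0, 65, 0, 0],
])

```text
t: 28.6
eef_pos: [439.5, 123.8, 37.0]
tcp_rot: [3.141, -0.0, -3.098]
ft_force: [0.1, 0.7, 0.0]
opening: 0.005
grip_force: 0.0
```

Request:
arm_command([
  [-9, 0, 1, 0, 0],
  [-18, 1, 1, 0, 0],
  [-24, 2, 1, 0, 0],
  [-27, 2, 1, 0, 0],
  [-28.5, 2, 1, 0, 0],
])

```text
t: 29.1
eef_pos: [468.0, 127.1, 35.9]
tcp_rot: [3.141, 0.0, -3.098]
ft_force: [0.6, 0.5, -0.3]
opening: 0.001
grip_force: 0.0
```

Request:
arm_command([
  [-0.6, 0, 0, 0, 0],
  [-1.2, 0, 0, 0, 0],
  [-1.8, 0, 0, 0, 0],
])

```text
t: 29.4
eef_pos: [469.2, 127.1, 35.7]
tcp_rot: [3.142, -0.0, -3.098]
ft_force: [0.2, 0.0, 0.1]
opening: 0.003
grip_force: 0.0
```

Request:
arm_command([
  [-0.5, 0, -0.1, 0, 0],
  [-1, 0.1, -0.2, 0, 0],
])

```text
t: 29.6
eef_pos: [470.3, 127.3, 35.9]
tcp_rot: [3.142, -0.0, -3.098]
ft_force: [0.6, -0.4, -1.0]
opening: 0.004
grip_force: 0.0
```

Request:
arm_command([
  [-0.5, 0, -0.1, 0, 0],
  [-1, 0.1, -0.2, 0, 0],
])

```text
t: 29.8
eef_pos: [471.2, 127.4, 36.1]
tcp_rot: [3.142, -0.0, -3.098]
ft_force: [-1.6, -0.1, -0.8]
opening: 0.004
grip_force: 0.9
```

Request:
arm_command([
  [-0.4, 0.1, -0.2, 0, 0],
  [-0.8, 0.2, -0.4, 0, 0],
])

```text
t: 30.0
eef_pos: [471.2, 127.5, 36.2]
tcp_rot: [-3.141, -0.002, -3.098]
ft_force: [-4.7, -2.4, -2.8]
opening: 0.003
grip_force: 2.4
```

Request:
arm_command([
  [-0.3, 0.1, -0.2, 0, 0],
  [-0.6, 0.1, -0.3, 0, 0],
])

```text
t: 30.2
eef_pos: [471.2, 127.6, 36.3]
tcp_rot: [-3.141, -0.004, -3.098]
ft_force: [-6.4, -2.0, -3.9]
opening: 0.002
grip_force: 3.4
```

Request:
arm_command([
  [-0.6, 0.1, 0.1, 0, 0],
  [-1.4, 0.2, 0.2, 0, 0],
  [-2.4, 0.4, 0.2, 0, 0],
  [-3.4, 0.6, 0.2, 0, 0],
  [-4.4, 0.8, 0.2, 0, 0],
])

```text
t: 30.7
eef_pos: [474.8, 128.7, 36.3]
tcp_rot: [-3.141, -0.005, -3.098]
ft_force: [-11.1, -0.9, 3.0]
opening: 0.0
grip_force: 5.2
```

Request:
arm_command([
  [-0.6, 0.1, 0, 0, 0],
  [-1.2, 0.3, 0, 0, 0],
])

```text
t: 30.9
eef_pos: [476.0, 129.0, 36.3]
tcp_rot: [-3.141, -0.005, -3.098]
ft_force: [-9.8, -0.7, 1.8]
opening: 0.005
grip_force: 5.2
```

Request:
arm_command([
  [-0.4, 0.1, 0, 0, 0],
  [-0.8, 0.2, 0, 0, 0],
])

```text
t: 31.1
eef_pos: [476.7, 129.2, 36.2]
tcp_rot: [-3.141, -0.005, -3.098]
ft_force: [-10.9, -1.0, 2.6]
opening: 0.002
grip_force: 5.3
```

Request:
arm_command([
  [-0.4, 0.1, 0, 0, 0],
  [-0.7, 0.2, 0, 0, 0],
])

```text
t: 31.3
eef_pos: [477.4, 129.5, 36.3]
tcp_rot: [-3.141, -0.005, -3.098]
ft_force: [-10.5, -2.3, 2.4]
opening: 0.007
grip_force: 5.2
```

Request:
arm_command([
  [-0.4, 0.1, -0.1, 0, 0],
  [-0.7, 0.2, -0.1, 0, 0],
])

```text
t: 31.5
eef_pos: [478.3, 129.7, 36.3]
tcp_rot: [-3.141, -0.005, -3.098]
ft_force: [-9.2, -0.4, 1.1]
opening: 0.007
grip_force: 4.8
```

Request:
arm_command([
  [-0.3, 0.1, 0, 0, 0],
  [-0.6, 0.2, 0, 0, 0],
])

```text
t: 31.7
eef_pos: [478.9, 129.9, 36.3]
tcp_rot: [-3.141, -0.005, -3.098]
ft_force: [-7.8, -2.8, -0.5]
opening: 0.004
grip_force: 4.7
```

Request:
arm_command([
  [-0.3, 0.1, 0, 0, 0],
  [-0.6, 0.2, 0, 0, 0],
])

```text
t: 31.9
eef_pos: [478.9, 129.9, 36.3]
tcp_rot: [-3.141, -0.006, -3.098]
ft_force: [-13.9, -3.9, 3.9]
opening: 0.004
grip_force: 6.3
```

Request:
arm_command([
  [-0.3, 0.1, 0, 0, 0],
  [-0.6, 0.2, 0, 0, 0],
])

```text
t: 32.1
eef_pos: [478.9, 129.9, 36.3]
tcp_rot: [-3.141, -0.007, -3.098]
ft_force: [-15.0, -6.2, 6.6]
opening: 0.006
grip_force: 7.6
```

Request:
arm_command([
  [1, 0, -0.2, 0, 0],
  [6, 0, 0, 0, 0],
  [24, 0, 0, 0, 0],
  [28, 0, -40, 0, 0],
  [28, -30, -65, 0, 0],
])

```text
t: 32.6
eef_pos: [455.6, 100.8, 103.2]
tcp_rot: [3.141, 0.002, -3.095]
ft_force: [-0.5, -0.1, -0.2]
opening: 0.001
grip_force: 0.0
```

Request:
arm_command([
  [0, -49, 0, 0, 0],
  [0, -98, 0, 0, 0],
  [0, -147, 0, 0, 0],
  [0, -196, 0, 0, 0],
  [0, -240, 0, 0, 0],
])

```text
t: 33.1
eef_pos: [466.4, -142.9, 102.1]
tcp_rot: [-3.141, 0.002, -3.099]
ft_force: [1.0, -0.1, 0.4]
opening: 0.004
grip_force: 0.0
```

Request:
arm_command([
  [0, -46, 0, 0, 0],
  [0, -46, 20, 0, 0],
  [0, -46, 55, 0, 0],
  [0, -46, 65, 0, 0],
  [0, -46, 65, 0, 0],
])

```text
t: 33.6
eef_pos: [467.7, -186.1, 35.9]
tcp_rot: [3.14, -0.002, -3.098]
ft_force: [0.1, 0.4, -0.3]
opening: 0.006
grip_force: 0.0
```

Request:
arm_command([
  [-6, 0, 0, 0, 0],
  [-12, 0, 0, 0, 0],
  [-15, 0, 0, 0, 0],
  [-17, 0, 0, 0, 0],
  [-18.5, 0, 0, 0, 0],
])

```text
t: 34.1
eef_pos: [486.9, -185.5, 37.1]
tcp_rot: [-3.141, 0.001, -3.098]
ft_force: [-0.4, -0.7, -0.1]
opening: 0.005
grip_force: 0.0
```

Request:
arm_command([
  [-0.5, 0, 0, 0, 0],
  [-1, -0.1, -0.1, 0, 0],
])

```text
t: 34.3
eef_pos: [487.4, -185.6, 36.8]
tcp_rot: [3.141, -0.0, -3.098]
ft_force: [0.0, 0.6, 0.5]
opening: 0.006
grip_force: 0.0
```

Request:
arm_command([
  [-0.4, -0.1, -0.1, 0, 0],
  [-0.8, -0.2, -0.2, 0, 0],
])

```text
t: 34.5
eef_pos: [488.3, -185.8, 37.0]
tcp_rot: [3.141, -0.0, -3.098]
ft_force: [-0.3, -0.1, -0.5]
opening: 0.004
grip_force: 0.0
```

Request:
arm_command([
  [-0.4, -0.1, 0, 0, 0],
  [-0.8, -0.2, -0.1, 0, 0],
])

```text
t: 34.7
eef_pos: [488.3, -185.8, 37.0]
tcp_rot: [3.141, -0.002, -3.098]
ft_force: [-6.7, -1.1, 1.4]
opening: 0.006
grip_force: 3.3
```

Request:
arm_command([
  [-0.3, -0.1, -0.2, 0, 0],
  [-0.6, -0.2, -0.4, 0, 0],
])

```text
t: 34.9
eef_pos: [488.3, -185.8, 37.1]
tcp_rot: [3.14, -0.003, -3.098]
ft_force: [-7.5, -1.6, -2.2]
opening: 0.004
grip_force: 3.8
```

Request:
arm_command([
  [-0.3, -0.1, -0.1, 0, 0],
  [-0.6, -0.2, -0.3, 0, 0],
])

```text
t: 35.1
eef_pos: [488.6, -185.8, 37.1]
tcp_rot: [3.14, -0.004, -3.098]
ft_force: [-6.2, -1.0, -4.2]
opening: 0.008
grip_force: 3.3
```

Request:
arm_command([
  [-0.6, -0.1, 0.1, 0, 0],
  [-1.2, -0.3, 0.2, 0, 0],
  [-1.8, -0.4, 0.2, 0, 0],
  [-2.4, -0.6, 0.2, 0, 0],
])

```text
t: 35.5
eef_pos: [490.7, -186.2, 37.1]
tcp_rot: [3.139, -0.005, -3.098]
ft_force: [-10.4, -0.6, 1.6]
opening: 0.004
grip_force: 5.1
```

Request:
arm_command([
  [-0.3, -0.1, 0, 0, 0],
  [-0.6, -0.2, 0, 0, 0],
])

```text
t: 35.7
eef_pos: [491.2, -186.3, 37.1]
tcp_rot: [3.139, -0.005, -3.098]
ft_force: [-9.8, 0.1, 1.1]
opening: 0.004
grip_force: 5.2
```

Request:
arm_command([
  [-0.3, -0.1, 0, 0, 0],
  [-0.6, -0.2, 0, 0, 0],
])

```text
t: 35.9
eef_pos: [491.4, -186.3, 37.1]
tcp_rot: [3.139, -0.005, -3.098]
ft_force: [-13.3, -0.1, 3.9]
opening: 0.005
grip_force: 6.7
```

Request:
arm_command([
  [-0.2, -0.1, -0.1, 0, 0],
  [-0.2, -0.1, -0.2, 0, 0],
])

```text
t: 36.1
eef_pos: [491.5, -186.3, 37.1]
tcp_rot: [3.139, -0.006, -3.098]
ft_force: [-12.3, 0.8, 0.0]
opening: 0.003
grip_force: 6.1
```

Request:
arm_command([
  [1, 0, 0, 0, 0],
  [6, 0, 0, 0, 0],
  [32, 0, 0, 0, 0],
  [50, 0, -40, 0, 0],
  [70, 0, -70, 0, 0],
])

```text
t: 36.6
eef_pos: [423.6, -190.4, 108.7]
tcp_rot: [3.141, 0.0, -3.098]
ft_force: [-0.2, -0.5, 0.3]
opening: 0.005
grip_force: 0.0
```

```bash
python3 -c "
from h import *
cap('top','top3.png');print(env.state()['eef_pos'])
a=cv2.imread('pics/top3.png')[150:270,235:435];a=cv2.resize(a,(800,480),interpolation=cv2.INTER_CUBIC);cv2.imwrite('pics/top3c.png',a)"
```

```text
[ 422.3185947  -190.59199584  112.33554379]
```

View pics/top3c.png

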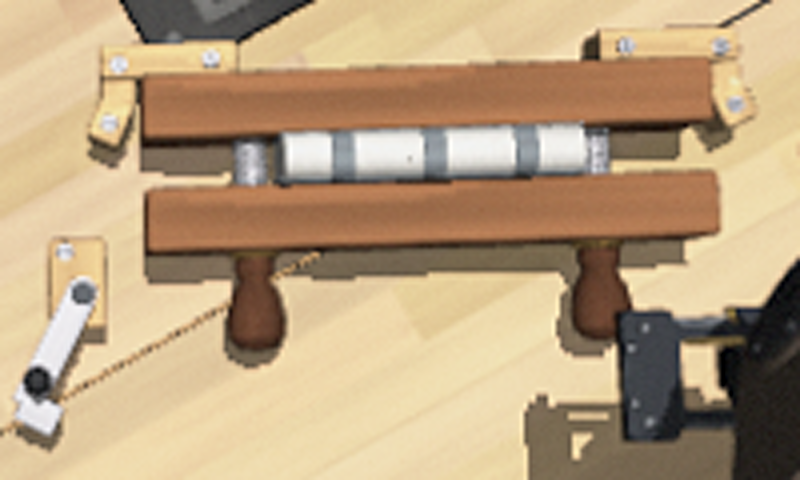

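```bash
python3 -c "
from fit import *
press('top3.png',(142,75),(711,58),(147,252))"
```

```text
press in keeper [-1.45070596  0.42813408] -0.2229114037786032 [[-0.3, -0.9], [-0.2, 1.5], [0.5, -0.6]]
push [490.08885707 126.67574349] farK [ 54.22972022 175.21283061] NearK [-55.76944729 175.6407887 ]
push [ 502.36148224 -183.08123007] farK [  52.86803537 -174.78452054] NearK [ -57.13113213 -174.35656245]
```

Request:
arm_command([
  [-20, 1.5, 35, 0, 0],
  [-38, 1.5, 75, 0, 0],
  [-55, 1.5, 75, 0, 0],
  [-62, 1.5, 75, 0, 0],
  [-65, 1.5, 75, 0, 0],
])

```text
t: 37.15
eef_pos: [489.7, -186.1, 33.0]
tcp_rot: [-3.141, 0.001, -3.098]
ft_force: [0.2, -0.6, 0.1]
opening: 0.007
grip_force: 0.0
```

Request:
arm_command([
  [-0.7, 0, 0, 0, 0],
  [-1.4, 0, 0, 0, 0],
])

```text
t: 37.35
eef_pos: [490.3, -186.0, 33.5]
tcp_rot: [-3.141, 0.001, -3.098]
ft_force: [0.3, -0.1, 0.2]
opening: 0.005
grip_force: 0.0
```

Request:
arm_command([
  [-0.5, 0, -1, 0, 0],
  [-1, 0, -2, 0, 0],
])

```text
t: 37.55
eef_pos: [491.4, -186.0, 35.2]
tcp_rot: [-3.141, 0.0, -3.098]
ft_force: [-0.6, -0.6, 0.2]
opening: 0.004
grip_force: 0.0
```

Request:
arm_command([
  [-0.4, -0.1, -0.2, 0, 0],
  [-0.8, -0.2, -0.4, 0, 0],
])

```text
t: 37.75
eef_pos: [491.5, -185.9, 35.3]
tcp_rot: [3.141, -0.001, -3.098]
ft_force: [-6.1, -2.5, 3.6]
opening: 0.005
grip_force: 3.5
```

Request:
arm_command([
  [-0.3, -0.1, -0.2, 0, 0],
  [-0.6, -0.2, -0.3, 0, 0],
])

```text
t: 37.95
eef_pos: [491.5, -185.9, 35.4]
tcp_rot: [3.14, -0.003, -3.098]
ft_force: [-9.1, -1.1, 3.8]
opening: 0.002
grip_force: 4.6
```

Request:
arm_command([
  [-0.2, -0.1, -0.2, 0, 0],
  [-0.4, -0.1, -0.4, 0, 0],
])

```text
t: 38.15
eef_pos: [491.4, -185.9, 35.4]
tcp_rot: [3.14, -0.004, -3.098]
ft_force: [-8.5, -2.7, -2.0]
opening: 0.005
grip_force: 4.7
```

Request:
arm_command([
  [-0.2, -0.1, 0, 0, 0],
  [-0.4, -0.2, -0.1, 0, 0],
])

```text
t: 38.35
eef_pos: [491.4, -185.9, 35.4]
tcp_rot: [3.139, -0.005, -3.098]
ft_force: [-11.1, -3.5, -0.2]
opening: 0.004
grip_force: 5.6
```

Request:
arm_command([
  [-0.2, -0.1, 0, 0, 0],
  [-0.4, -0.2, -0.1, 0, 0],
])

```text
t: 38.55
eef_pos: [491.4, -185.9, 35.4]
tcp_rot: [3.139, -0.006, -3.098]
ft_force: [-13.8, -1.5, -0.3]
opening: 0.008
grip_force: 6.4
```

Request:
arm_command([
  [2, 0, 0, 0, 0],
  [10, 0, 0, 0, 0],
  [40, 0, -10, 0, 0],
  [60, 20, -50, 0, 0],
  [60, 62, -76, 0, 0],
])

```text
t: 39.05
eef_pos: [429.8, -128.2, 113.3]
tcp_rot: [-3.142, 0.0, -3.102]
ft_force: [1.8, -0.8, -0.2]
opening: 0.005
grip_force: 0.0
```

Request:
arm_command([
  [0, 49, 0, 0, 0],
  [0, 98, 0, 0, 0],
  [0, 147, 0, 0, 0],
  [0, 196, 0, 0, 0],
  [0, 245, 0, 0, 0],
])

```text
t: 39.55
eef_pos: [420.4, 119.2, 112.4]
tcp_rot: [3.141, 0.001, -3.098]
ft_force: [1.1, 0.0, -0.0]
opening: 0.007
grip_force: 0.0
```

Request:
arm_command([
  [0, 49, 0, 0, 0],
  [0, 98, 0, 0, 0],
  [0, 125, 0, 0, 0],
  [0, 125, 0, 0, 0],
])

```text
t: 39.95
eef_pos: [415.1, 245.0, 112.2]
tcp_rot: [3.141, 0.001, -3.094]
ft_force: [-0.2, -0.2, 0.6]
opening: 0.002
grip_force: 0.0
```

```bash
python3 -c "
from fit import *
p=env.state()['eef_pos'];print(p,RK.T@(p[:2]-KO))"
```

```text
[415.05222    244.98849604 112.19268316] [-125.66914493  277.1041378 ]
```

Request:
arm_command([
  [0, 0, 25, 0, 0],
  [0, 0, 48, 0, 0],
  [4, -10, 48, 0, 0],
  [6, -15, 48, 0, 0],
  [7, -20, 48, 0, 0],
])

```text
t: 40.45
eef_pos: [409.3, 221.1, 65.1]
tcp_rot: [3.141, 0.001, -3.099]
ft_force: [-1.1, 1.4, -0.3]
opening: 0.005
grip_force: 0.6
```

Request:
arm_command([
  [1, -4.5, 0, 0, 0],
  [2, -9, 0, 0, 0],
  [3.5, -13.5, 0, 0, 0],
  [4.5, -18, 0, 0, 0],
  [5.3, -22, 0, 0, 0],
])

```text
t: 40.95
eef_pos: [405.0, 199.5, 64.2]
tcp_rot: [3.141, 0.0, -3.098]
ft_force: [0.1, 0.9, 0.1]
opening: 0.002
grip_force: 0.3
```

Request:
arm_command([
  [-0.5, -5, 0, 0, 0],
  [-1, -10, 0, 0, 0],
  [-2, -14, 0, 0, 0],
  [-3, -18, 0, 0, 0],
  [-4, -21.5, 0, 0, 0],
])

```text
t: 41.45
eef_pos: [410.1, 178.2, 64.1]
tcp_rot: [3.142, 0.0, -3.098]
ft_force: [-0.6, -0.1, -0.1]
opening: 0.006
grip_force: 0.3
```

Request:
arm_command([
  [-1.5, -3.5, 0, 0, 0],
  [-3, -7, 0, 0, 0],
  [-5, -10, 0, 0, 0],
  [-7, -13, 0, 0, 0],
  [-9, -16, 0, 0, 0],
])

```text
t: 41.95
eef_pos: [419.8, 162.7, 64.1]
tcp_rot: [3.141, 0.0, -3.098]
ft_force: [0.0, 1.1, 0.6]
opening: 0.005
grip_force: 0.3
```

Request:
arm_command([
  [-3, -3, 0, 0, 0],
  [-6, -6, 0, 0, 0],
  [-9, -9, 0, 0, 0],
  [-13, -12, 0, 0, 0],
])

```text
t: 42.35
eef_pos: [433.3, 151.3, 64.1]
tcp_rot: [3.142, -0.0, -3.098]
ft_force: [-0.7, 0.7, 0.8]
opening: 0.005
grip_force: 0.3
```

Request:
arm_command([
  [0, 5, 0, 0, 0],
  [33, 5, 0, 0, 0],
  [33, -12, 0, 0, 0],
  [33, -24, 0, 0, 0],
  [33, -24, 0, 0, 0],
])

```text
t: 42.85
eef_pos: [401.8, 125.4, 64.2]
tcp_rot: [3.141, 0.001, -3.1]
ft_force: [-1.0, 1.2, 0.8]
opening: 0.006
grip_force: 0.0
```

Request:
arm_command([
  [-8, 0, 0, 0, 0],
  [-14, -1, 0, 0, 0],
  [-20, -2, 0, 0, 0],
  [-26, -3, 0, 0, 0],
  [-31, -4, 0, 0, 0],
])

```text
t: 43.35
eef_pos: [433.1, 123.5, 64.1]
tcp_rot: [3.141, 0.0, -3.098]
ft_force: [-1.4, -0.9, -0.1]
opening: 0.004
grip_force: 0.4
```

Request:
arm_command([
  [-3, 0, 0, 0, 0],
  [-6, 0, 0, 0, 0],
  [-9, 0, 0, 0, 0],
  [-11, 0, 0, 0, 0],
])

```text
t: 43.75
eef_pos: [443.6, 124.0, 64.1]
tcp_rot: [3.141, 0.0, -3.098]
ft_force: [-1.0, 0.5, 0.1]
opening: 0.003
grip_force: 0.4
```

Request:
arm_command([
  [-1, 0, 0, 0, 0],
  [-2, 0, 0, 0, 0],
  [-3, 0, 0, 0, 0],
])

```text
t: 44.05
eef_pos: [446.3, 124.1, 64.1]
tcp_rot: [3.142, -0.0, -3.098]
ft_force: [-1.5, -0.9, -0.6]
opening: 0.003
grip_force: 0.4
```

Request:
arm_command([
  [-0.6, 0, 0, 0, 0],
  [-1.2, 0, 0, 0, 0],
])

```text
t: 44.25
eef_pos: [447.0, 124.0, 64.1]
tcp_rot: [3.142, -0.001, -3.098]
ft_force: [-4.4, -1.3, 2.8]
opening: 0.003
grip_force: 2.2
```

Request:
arm_command([
  [-0.3, 0, 0, 0, 0],
  [2, 0, 0, 0, 0],
  [25, 0, 0, 0, 0],
  [50, 0, -40, 0, 0],
  [60, -20, -80, 0, 0],
])

```text
t: 44.75
eef_pos: [386.3, 102.1, 144.2]
tcp_rot: [3.141, -0.003, -3.096]
ft_force: [0.3, -0.0, 0.7]
opening: 0.001
grip_force: 0.0
```

Request:
arm_command([
  [0, -49, 0, 0, 0],
  [0, -98, 0, 0, 0],
  [0, -147, 0, 0, 0],
  [0, -190, 0, 0, 0],
])

```text
t: 45.15
eef_pos: [397.0, -90.6, 144.5]
tcp_rot: [-3.141, 0.002, -3.098]
ft_force: [0.2, 0.0, -0.3]
opening: 0.002
grip_force: 0.0
```

```bash
python3 -c "
from h import *
cap('top','top4.png');print(env.state()['eef_pos'])
a=cv2.imread('pics/top4.png')[150:270,235:435];a=cv2.resize(a,(800,480),interpolation=cv2.INTER_CUBIC);cv2.imwrite('pics/top4c.png',a)"
```

```text
[398.13027955 -95.23850194 144.54930632]
```

View pics/top4c.png

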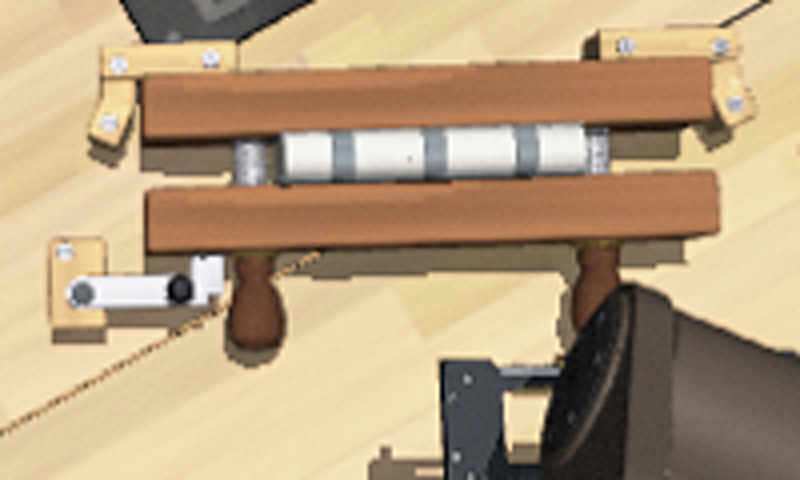

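```bash
python3 -c "
from fit import *
c=load('top4.png');d=RK.T@(crop2w(c,180,289,81)-crop2w(c,82,292,55))[:2];print(d,np.arctan2(-d[0],-d[1]))
print(env.job_done())"
```

```text
[ -0.76032907 -59.44608878] 0.012789531240322357
the job is handed in; nothing more can be done
None
```

The press is pushed in against both stops, the latch is shut (about 0.01 rad from the last picture), and the arm is clear of everything. I handed the job in at about 45 s of the 72 s allowed, and no verdict came back. The highest push I read was about 19.8 N at the end of a move, twice, so it may have briefly passed 20 N between readings. The bottle, weight and spool were not touched.

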